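# Carry a row of mosaic jars over to the bench rack in order

### The arm

A 7-joint arm with a two-finger parallel gripper is mounted at the origin on the work surface. World frame = base frame: x ahead of the robot, y to its left, z up, the work surface at z = 0. Lengths are in m, angles in rad, forces in N, time in s.
With the tool pointing down it reaches from about 0.4 to 0.85 m from the base axis. Payload 6.9 kg.
Tool frame: the origin (TCP) lies at the very end of the fingers, on their centre line; the grasp point (between the pads) lies 19 mm behind it (manip.grip_depth is the distance from the TCP to the grasp point, in m); z points along the fingers, y is the line along which they close (so a half turn about z gives the same grasp; the last joint's range is limited). The gripper opens to 85 mm and grips with 20 to 120 N. Pads are 22 mm wide; open, the fingers measure 114 mm over their backs; the gripper's body (76 mm by 85 mm) begins 54 mm behind the grasp point. The pads swing forward as they close: fully open they stand 13 mm farther back than shut.
Start: joints at [1.429, 0.507, -0.238, 1.5, 0.126, 1.149, -0.155], TCP at [0.153, -0.606, 0.231] pointing down, gripper open.
Joint ranges: [-3.08, 3.08], [-0.24, 2.05], [-1.43, 1.35], [0, 2.5], [-1.52, 4.66], [0.17, 1.96], [-2.89, 2.89]. Speed limits (rad/s): [2.39, 2.39, 3.14, 3.14, 3.14, 3.14, 3.14].

### API

Orientations are given as a unit quaternion [x, y, z, w].
In Python, from bench import manip gives the robot as it stands.
- The arm moves only by the tool drive_tool, never from a script. Its argument "series" is a list of rows, each an object of numbers: "dx", "dy", "dz": the shift along the tool's x, y, z each as a share of 500 mm, from -1 to 1; "rx", "ry", "rz": the turn, a rotation vector about the tool's x, y, z each as a share of 4 degrees, from -1 to 1. In form: [{"dx": .., "dy": .., "dz": .., "rx": .., "ry": .., "rz": ..}, ...]. A call has 1 to 10 rows; each row shifts and turns the commanded pose from where the row before left it, along the tool's axes as they then stand; what a row does not reach is not made up. A row lasts 1/8 s, in which the tool goes at most 62.5 mm and 10.7 degrees, less where a joint would pass 70% of its speed; a pose out of reach is approached as far as the arm can. A call with a number of a shift or a turn outside -1 to 1 is refused whole. A call with a gripper value outside its range is refused whole. "jaw" is the gripper's target within -1 to 1 (fully open at 1, half-way at 0, shut at -1), set as the call begins (left out, the last holds). The fingers move at their own pace and stop on an object; the grip force is fixed at half the most. Time passes only in rows, so rows that do not move let the fingers close. It gives the time, the measured TCP pose, the force, the opening and the grip force at its end, in the units of the state.
- manip.observe(): the state, without advancing time (a new reading comes with each control period).
- manip.capture(name): name is "scene" or "top" or "wrist"; returns a dict with "frame" (420x560x3 uint8, red, green, blue), "z_map" (420x560 float32, m along the optical axis (not along the pixel's ray), 0 where there is no reading), "fov_y" (degrees; the focal length in pixels is half the picture's height over the tangent of half this angle, whatever the lens; pixels are square), "cx", "cy" (the principal point, pixels), "dist_coeffs" ([k1, k2, p1, p2, k3] as OpenCV has them; the pictures are not rectified), "rvec" (rotation vector, rad) and "tvec" (3), from world to camera coordinates, as OpenCV has them. Camera axes: x right, y down, z forward; pixel columns grow to the right and rows downward; lengths in m; the calibration is good to about 2 mm. A picture is of the moment at which its call begins.
- manip.sign_off(): hands the job in; it is judged then, once.
The state is a dict: "t": time; "joint_positions": joint angles; "dq": joint speeds; "tau": joint torques, N m; "tool_pos": TCP position; "tcp_rot": TCP orientation; "force": force on the tool from outside, world axes, zero at the start; "torque": the same for the moment, N m; "grip_width": opening from 0.0 (shut) to 1.0 (fully open); "grip_force": force on a finger pad.
Only numpy, scipy, OpenCV 4.12 (cv2) and the standard library are available. Lean on these libraries where they do the work, as an engineer would, in place of code of your own. Each camera call takes 0.05 s, during which the arm holds its last target. There are 200 camera calls.

### The job

Move the four jars of mosaic stones from the wooden holders on the plywood board into the four compartments of the aluminium rack, one to a compartment, keeping their order counted from the dark knobs: the jar next to the board's knob goes next to the rack's knob, the second becomes the second, and so on. Set each jar down gently, upright on the floor of its compartment, without tipping any over, and let go of them all.

Things in the scene. Friction and masses are not known exactly. Their poses are not given: they have to be found in the camera images.
- jar_a_mid (a point): jar a: the tallest glass jar of mosaic stones, round, 56 mm across, 86 mm high, white lid (the top 16 mm, as wide as the jar). Site on its axis half-way up; z up. Loose, 0.14 to 0.31 kg, rigid. Turned at random about z
- jar_b_mid (a point): jar b: the lowest and widest glass jar, round, 60 mm across, 62 mm high, white lid (top 14 mm, as wide as the jar). Site on its axis half-way up; z up. Loose, 0.14 to 0.31 kg, rigid. Turned at random about z
- jar_c_mid (a point): jar c: the square clear box of mosaic stones, 46 x 46 mm, 80 mm high, white lid (top 10 mm, as wide as the box). Site on its axis half-way up; z up, x and y square to its sides, within 0.12 rad of those of its holder. Loose, 0.14 to 0.31 kg, rigid
- jar_d_mid (a point): jar d: the slim glass jar, round, 46 mm across, 72 mm high, white lid (top 14 mm, as wide as the jar). Site on its axis half-way up; z up. Loose, 0.14 to 0.31 kg, rigid. Turned at random about z
- seat_a: fixed square wooden holder, 72 x 72 mm, rim 10 mm high and 3 mm thick, in which jar a stands at the start (it stays on the board and marks that place). Origin under its centre, on top of the 8 mm board; its y axis runs along the row of holders, its x axis across the row. The four holders stand in a straight row, 78 mm from centre to centre, on the plywood board (92 x 408 mm); inner floor 3 mm above the origin
- seat_b: fixed square wooden holder, 72 x 72 mm, rim 10 mm high and 3 mm thick, in which jar b stands at the start (it stays on the board and marks that place). Origin under its centre, on top of the 8 mm board; its y axis runs along the row of holders, its x axis across the row. Inner floor 3 mm above the origin
- seat_c: fixed square wooden holder, 72 x 72 mm, rim 10 mm high and 3 mm thick, in which jar c stands at the start (it stays on the board and marks that place). Origin under its centre, on top of the 8 mm board; its y axis runs along the row of holders, its x axis across the row. Inner floor 3 mm above the origin
- seat_d: fixed square wooden holder, 72 x 72 mm, rim 10 mm high and 3 mm thick, in which jar d stands at the start (it stays on the board and marks that place). Origin under its centre, on top of the 8 mm board; its y axis runs along the row of holders, its x axis across the row. Inner floor 3 mm above the origin
- board_post: turned dark wooden knob, 42 mm high, 30 mm across, fixed on one end of the plywood board, in line with the holders, 64 mm from the centre of the nearest one; which end differs from start to start (the other end has only a flat dark strip 6 mm high). Origin under its centre
- rack: fixed aluminium rack on the table, 92 mm (its x) by 408 mm (its y), with four open square compartments in a row along its y axis, inside 72 x 72 mm, centred on y = +117, +39, -39 and -117 mm, x = 0. Compartment floor 12 mm above the origin, walls 6 mm thick rising to 24 mm. Its own dark wooden knob (top 54 mm above the origin) stands at its +y end, at y = +181 mm; at the -y end there is only a flat strip. Origin under its centre, on the table; x level across the row, z up

How it is judged:
At the end, for the whole second after the job is handed in: Each jar is upright (0.12 rad) and at rest on the floor (5 mm) of the rack compartment whose number from the rack's knob is that of its holder from the board's knob, within 17 mm of the compartment's centre along both rack axes (all that the walls allow) (((horizontal distance between seat_a and board_post between 0.025 and 0.103 m and y of jar_a_mid in the frame of rack between 0.1 and 0.134 m) or (horizontal distance between seat_a and board_post between 0.103 and 0.181 m and y of jar_a_mid in the frame of rack between 0.022 and 0.056 m) or (horizontal distance between seat_a and board_post between 0.181 and 0.259 m and y of jar_a_mid in the frame of rack between -0.056 and -0.022 m) or (horizontal distance between seat_a and board_post between 0.259 and 0.337 m and y of jar_a_mid in the frame of rack between -0.134 and -0.1 m)) and x of jar_a_mid in the frame of rack between -0.017 and 0.017 m and z of jar_a_mid in the frame of rack between 0.05 and 0.06 m and angle between each of jar_a_mid, jar_b_mid, jar_c_mid, jar_d_mid's own z axis and vertical below 0.12 rad and linear speed of each of jar_a, jar_b, jar_c, jar_d below 0.02 m/s and ((horizontal distance between seat_b and board_post between 0.025 and 0.103 m and y of jar_b_mid in the frame of rack between 0.1 and 0.134 m) or (horizontal distance between seat_b and board_post between 0.103 and 0.181 m and y of jar_b_mid in the frame of rack between 0.022 and 0.056 m) or (horizontal distance between seat_b and board_post between 0.181 and 0.259 m and y of jar_b_mid in the frame of rack between -0.056 and -0.022 m) or (horizontal distance between seat_b and board_post between 0.259 and 0.337 m and y of jar_b_mid in the frame of rack between -0.134 and -0.1 m)) and x of jar_b_mid in the frame of rack between -0.017 and 0.017 m and z of jar_b_mid in the frame of rack between 0.038 and 0.048 m and ((horizontal distance between seat_c and board_post between 0.025 and 0.103 m and y of jar_c_mid in the frame of rack between 0.1 and 0.134 m) or (horizontal distance between seat_c and board_post between 0.103 and 0.181 m and y of jar_c_mid in the frame of rack between 0.022 and 0.056 m) or (horizontal distance between seat_c and board_post between 0.181 and 0.259 m and y of jar_c_mid in the frame of rack between -0.056 and -0.022 m) or (horizontal distance between seat_c and board_post between 0.259 and 0.337 m and y of jar_c_mid in the frame of rack between -0.134 and -0.1 m)) and x of jar_c_mid in the frame of rack between -0.017 and 0.017 m and z of jar_c_mid in the frame of rack between 0.047 and 0.057 m and ((horizontal distance between seat_d and board_post between 0.025 and 0.103 m and y of jar_d_mid in the frame of rack between 0.1 and 0.134 m) or (horizontal distance between seat_d and board_post between 0.103 and 0.181 m and y of jar_d_mid in the frame of rack between 0.022 and 0.056 m) or (horizontal distance between seat_d and board_post between 0.181 and 0.259 m and y of jar_d_mid in the frame of rack between -0.056 and -0.022 m) or (horizontal distance between seat_d and board_post between 0.259 and 0.337 m and y of jar_d_mid in the frame of rack between -0.134 and -0.1 m)) and x of jar_d_mid in the frame of rack between -0.017 and 0.017 m and z of jar_d_mid in the frame of rack between 0.043 and 0.053 m); the robot touches nothing.
It fails at once if a jar is tipped over (angle between any of jar_a_mid, jar_b_mid, jar_c_mid, jar_d_mid's own z axis and vertical above 0.6 rad).
It fails at once if a jar is dropped into the rack (faster than 0.6 m/s within 30 mm of the compartment floor) ((linear speed of jar_a above 0.6 m/s and z of jar_a_mid in the frame of rack below 0.085 m and x of jar_a_mid in the frame of rack between -0.046 and 0.046 m and y of jar_a_mid in the frame of rack between -0.16 and 0.16 m) or (linear speed of jar_b above 0.6 m/s and z of jar_b_mid in the frame of rack below 0.073 m and x of jar_b_mid in the frame of rack between -0.046 and 0.046 m and y of jar_b_mid in the frame of rack between -0.16 and 0.16 m) or (linear speed of jar_c above 0.6 m/s and z of jar_c_mid in the frame of rack below 0.082 m and x of jar_c_mid in the frame of rack between -0.046 and 0.046 m and y of jar_c_mid in the frame of rack between -0.16 and 0.16 m) or (linear speed of jar_d above 0.6 m/s and z of jar_d_mid in the frame of rack below 0.078 m and x of jar_d_mid in the frame of rack between -0.046 and 0.046 m and y of jar_d_mid in the frame of rack between -0.16 and 0.16 m)).
It also fails if it takes over 90 s, if anything falls off the work surface, if the arm or the gripper's body presses on something with over 40 N, if the wrist force passes 120 N, or if a joint passes its speed limit or range.

## Working session

There is one attempt and no reset: what is moved stays moved. The work goes in short steps, Python scripts to look and compute and a tool call to move; the robot and the scene stay as the last step left them, time stands still between calls to the robot, and variables do not carry over. Pictures are saved under pics/ and viewed, at most 14 in all, crops included, and the job is handed in when it is done.

Besides the shell and the picture viewer there is one more tool, called after ">>>" as name(argument=value, ...), one argument or row to a line, values as JSON. drive_tool: Moves the arm, as the interface text tells. Its arguments: {"type":"object","properties":{"series":{"type":"array","items":{"type":"object","properties":{"dx":{"type":"number"},"dy":{"type":"number"},"dz":{"type":"number"},"rx":{"type":"number"},"ry":{"type":"number"},"rz":{"type":"number"}}}},"jaw":{"type":"number"}},"required":["series"]}

```bash
mkdir -p pics; cat > h.py <<'E'
import numpy as np, cv2
from bench import manip
from scipy.spatial.transform import Rotation as R
def cap(n):
    d=manip.capture(n); h=d["frame"].shape[0]
    f=h/2/np.tan(np.radians(d["fov_y"])/2)
    d["K"]=np.array([[f,0,d["cx"]],[0,f,d["cy"]],[0,0,1]]); d["D"]=np.array(d["dist_coeffs"],float)
    d["R"]=cv2.Rodrigues(np.array(d["rvec"],float))[0]; d["t"]=np.array(d["tvec"],float).ravel()
    return d
def save(d,name): cv2.imwrite(f"pics/{name}.png",d["frame"][:,:,::-1])
def rays(d,px):
    u=cv2.undistortPoints(np.array(px,float).reshape(-1,1,2),d["K"],d["D"]).reshape(-1,2)
    return np.c_[u,np.ones(len(u))]
def onplane(d,px,z):
    r=rays(d,px)@d["R"]; c=-d["R"].T@d["t"]
    return c+r*((z-c[2])/r[:,2])[:,None]
def cloud(d):
    h,w=d["z_map"].shape; g=np.stack(np.meshgrid(np.arange(w),np.arange(h)),-1).reshape(-1,2)
    P=(rays(d,g)*d["z_map"].reshape(-1,1)-d["t"])@d["R"]
    P[d["z_map"].ravel()<=0]=np.nan
    return P.reshape(h,w,3)
E
python3 - <<'E'
from h import *
for n in ("scene","top"):
    d=cap(n); save(d,n+"0"); print(n,-d["R"].T@d["t"],d["R"][2],d["fov_y"],d["D"])
s=manip.observe(); print(s); print(R.from_quat(s["tcp_rot"]).as_matrix().round(3))
E
```

```text
scene [ 1.08008224 -0.33130757  0.5232226 ] [-0.70423358  0.39736708 -0.58834894] 54.84793560602379 [0.00842027 0.         0.         0.         0.        ]
top [ 0.50251277 -0.00879921  0.69948602] [ 0.08372343 -0.03528167 -0.99586424] 57.758477000314876 [-0.08841648  0.          0.          0.          0.        ]
{'t': 0.1, 'joint_positions': array([ 1.42952244,  0.50828551, -0.23753351,  1.50100194,  0.12570085,
        1.14892342, -0.15480229]), 'dq': array([-9.51289489e-05, -5.07462002e-03,  5.05861847e-05, -2.74544041e-03,
       -8.64004448e-05,  1.22504518e-03, -8.52049444e-04]), 'tau': array([-2.90485790e-03, -6.21832538e+01, -2.19356485e+00, -2.50205487e+01,
        1.27073354e-02,  7.83451862e-03, -4.61454107e-06]), 'tool_pos': array([ 0.15249373, -0.60565402,  0.23050764]), 'tcp_rot': array([ 9.92396661e-01,  1.23078034e-01, -1.13182156e-04, -8.06904187e-04]), 'force': array([ 0.09911758,  0.9278468 , -1.08092284]), 'torque': array([0.03048309, 0.02367775, 0.03055105]), 'grip_force': 0.0, 'grip_width': 1.0002039627456174}
[[ 0.97   0.244 -0.   ]
 [ 0.244 -0.97   0.002]
 [-0.    -0.002 -1.   ]]
```

View pics/scene0.png

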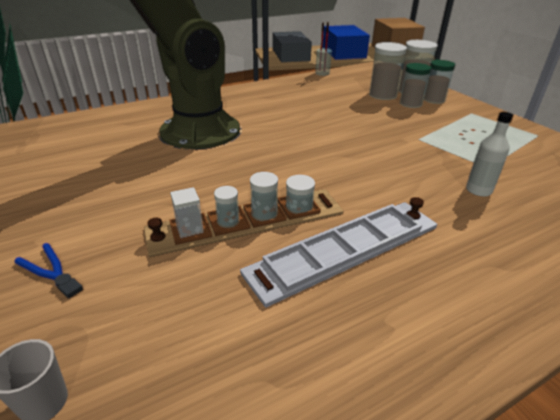

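View pics/top0.png

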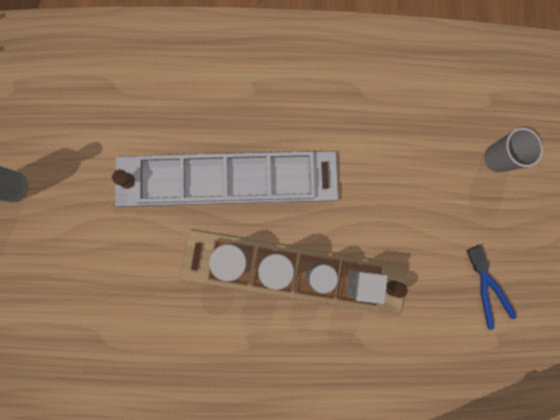

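The board's knob is at the right in the top view (397,289). From it the order is c (368,288), d (323,278), a (276,271), b (228,262). The rack's knob is at the left (123,180), with compartments at about (162,178), (206,177), (249,176) and (292,175).

```bash
python3 - <<'E'
from h import *
d=cap("top"); f=d["frame"]; hsv=cv2.cvtColor(f,cv2.COLOR_RGB2HSV); P=cloud(d); Z=P[...,2]
print("table z",np.nanmedian(Z[330:400,50:300]))
# lids
for n,(u,v),h in (("a",(276,271),.097),("b",(228,262),.073),("c",(368,288),.091),("d",(323,278),.083)):
    win=np.zeros(Z.shape,bool); win[v-26:v+27,u-26:u+27]=1
    m=win&(abs(Z-h)<.006)&(hsv[...,1]<70)
    k,lab,st,ct=cv2.connectedComponentsWithStats(m.astype(np.uint8)); i=1+st[1:,4].argmax(); m=lab==i
    pz=np.nanmedian(Z[m]); c=cv2.findContours(m.astype(np.uint8),0,cv2.CHAIN_APPROX_NONE)[0]
    c=max(c,key=cv2.contourArea); q=onplane(d,c.reshape(-1,2),h)[:,:2].astype(np.float32)*1000
    print(n,"z",pz.round(4),"circ",cv2.minEnclosingCircle(q),"rect",cv2.minAreaRect(q),"mean",np.nanmean(P[m],0).round(4))
# rack
win=np.zeros(Z.shape,bool); win[140:220,100:345]=1
grey=(hsv[...,1]<75)&win
zz=Z[grey]; print("rack z hist",np.histogram(zz,bins=np.arange(-.004,.06,.004)))
m=grey&(Z>.005)
c=max(cv2.findContours(m.astype(np.uint8),0,cv2.CHAIN_APPROX_NONE)[0],key=cv2.contourArea)
for z in (.012,.018): print("outer",z,cv2.minAreaRect(onplane(d,c.reshape(-1,2),z)[:,:2].astype(np.float32)*1000))
m=(grey&(Z>.0195)&(Z<.03)).astype(np.uint8); m=cv2.morphologyEx(m,cv2.MORPH_OPEN,np.ones((2,2)))
c=max(cv2.findContours(m,0,cv2.CHAIN_APPROX_NONE)[0],key=cv2.contourArea)
print("walls",cv2.minAreaRect(onplane(d,c.reshape(-1,2),.024)[:,:2].astype(np.float32)*1000))
for (u,v) in ((162,178),(206,177),(249,176),(292,175)):
    w=np.zeros(Z.shape,bool); w[v-26:v+27,u-22:u+23]=1
    mm=w&(abs(Z-.012)<.003)&grey; print("floor",P[mm].mean(0).round(4),mm.sum())
dark=(hsv[...,2]<75)
for n,(u,v),h in (("rk",(123,180),.054),("bk",(397,289),.05)):
    w=np.zeros(Z.shape,bool); w[v-15:v+16,u-15:u+16]=1
    mm=w&(Z>h-.008); print(n,np.nanmean(P[mm],0),mm.sum())
vis=f.copy(); vis[m>0]=(255,0,0); vis=cv2.resize(vis[120:330,90:430],None,fx=2,fy=2); cv2.imwrite("pics/rackm.png",vis[:,:,::-1])
E
```

```text
table z 0.0007416914028064475
a z 0.0975 circ ((465.4443664550781, -24.82896614074707), 27.770782470703125) rect ((465.2160339355469, -24.897005081176758), (53.225128173828125, 55.06808090209961), 0.8299483060836792) mean [ 0.4654 -0.0247  0.0975]
b z 0.0736 circ ((477.5081481933594, 53.91289138793945), 29.9493408203125) rect ((477.22088623046875, 53.13780975341797), (58.567195892333984, 57.14806365966797), 1.192885398864746) mean [0.4778 0.0536 0.0736]
c z 0.0914 circ ((441.5966796875, -179.11366271972656), 31.642349243164062) rect ((441.725341796875, -179.4400177001953), (46.65106964111328, 46.88124465942383), 83.7818374633789) mean [ 0.4417 -0.1791  0.0914]
d z 0.0834 circ ((454.7693176269531, -102.21705627441406), 22.94190788269043) rect ((454.9209899902344, -101.92060852050781), (45.07344055175781, 43.261566162109375), 64.1817398071289) mean [ 0.4548 -0.1019  0.0834]
rack z hist (array([  81,  224,   65, 2550, 5719,  327,  725, 1344,    2,    0,    0,
          1,    4,   15,    4]), array([-0.004,  0.   ,  0.004,  0.008,  0.012,  0.016,  0.02 ,  0.024,
        0.028,  0.032,  0.036,  0.04 ,  0.044,  0.048,  0.052,  0.056]))
outer 0.012 ((628.7933959960938, 66.64508056640625), (93.3874740600586, 407.701416015625), 2.5787999629974365)
outer 0.018 ((627.6913452148438, 65.98667907714844), (92.57245635986328, 404.14324951171875), 2.5787861347198486)
walls ((627.3777465820312, 64.56428527832031), (85.48240661621094, 317.46673583984375), 2.645728349685669)
floor [0.6219 0.1847 0.0126] 1527
floor [0.6258 0.1042 0.0126] 1636
floor [0.6296 0.0266 0.0125] 1682
floor [ 0.6332 -0.0519  0.0125] 1648
rk [0.62005325 0.24575149 0.05271257] 207
bk [ 0.43662685 -0.22579979  0.06399962] 317
```

View pics/rackm.png

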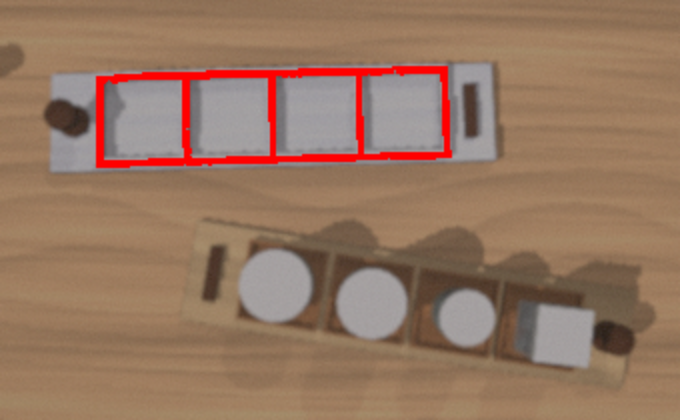

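The mask shows the rack's walls cleanly: the outline is 85 x 317 mm against a nominal 84 x 318, and the lid sizes and heights match too. The mapping is c→+117, d→+39, a→-39, b→-117. I'll grip across the row, with tool x at an azimuth of about 84°, so I turn first.

>>> drive_tool(
  series=[
    {"rz": -1},
    {"rz": -1},
    {"rz": -1},
    {"rz": -1},
    {"rz": -1},
    {"rz": -1},
    {"rz": -1},
    {"rz": -1},
    {"rz": -1},
    {"rz": -1},
  ],
  jaw=1,
)

```text
invalid input
```

>>> drive_tool(
  series=[
    {"rz": -1},
    {"rz": -1},
    {"rz": -1},
    {"rz": -1},
    {"rz": -1},
    {"rz": -1},
    {"rz": -1},
    {"rz": -0.4},
    {},
    {},
  ],
)

```text
invalid input
```

```bash
cat >> h.py <<'E'
def go(*T):
    s=manip.observe(); M=R.from_quat(s["tcp_rot"]).as_matrix()
    print("t",s["t"],"tcp",s["tool_pos"].round(4),"az",np.degrees(np.arctan2(M[1,0],M[0,0])).round(2),"tilt",M[:2,2].round(4),"j",s["joint_positions"].round(2))
    p=s["tool_pos"]
    for t in T:
        print(t,"share total",(M.T@(np.array(t)-p)/.5).round(4)); p=np.array(t)
E
python3 -c "
from h import *
go((.4417,-.1792,.2),(.4417,-.1792,.051))"
```

```text
t 0.15 tcp [ 0.1525 -0.6057  0.2306] az 14.14 tilt [-0.0003  0.0013] j [ 1.43  0.51 -0.24  1.5   0.13  1.15 -0.15]
(0.4417, -0.1792, 0.2) share total [ 0.7692 -0.6858  0.0622]
(0.4417, -0.1792, 0.051) share total [0.     0.0004 0.298 ]
```

Both calls were refused, so the rows probably need all six keys.

>>> drive_tool(
  series=[
    {"dx": 0,"dy": 0,"dz": 0,"rx": 0,"ry": 0,"rz": -1},
    {"dx": 0,"dy": 0,"dz": 0,"rx": 0,"ry": 0,"rz": -1},
    {"dx": 0,"dy": 0,"dz": 0,"rx": 0,"ry": 0,"rz": -1},
    {"dx": 0,"dy": 0,"dz": 0,"rx": 0,"ry": 0,"rz": -1},
    {"dx": 0,"dy": 0,"dz": 0,"rx": 0,"ry": 0,"rz": -1},
    {"dx": 0,"dy": 0,"dz": 0,"rx": 0,"ry": 0,"rz": -1},
    {"dx": 0,"dy": 0,"dz": 0,"rx": 0,"ry": 0,"rz": -1},
    {"dx": 0,"dy": 0,"dz": 0,"rx": 0,"ry": 0,"rz": -1},
    {"dx": 0,"dy": 0,"dz": 0,"rx": 0,"ry": 0,"rz": -1},
  ],
  jaw=1,
)

```text
t: 1.27
tool_pos: [0.1525, -0.6058, 0.2309]
tcp_rot: [0.905, 0.425, 0.0, -0.0]
force: [-0.2, 0.1, 0.0]
grip_width: 1.001
grip_force: 0.0
```

>>> drive_tool(
  series=[
    {"dx": 0,"dy": 0,"dz": 0,"rx": 0,"ry": 0,"rz": -1},
    {"dx": 0,"dy": 0,"dz": 0,"rx": 0,"ry": 0,"rz": -1},
    {"dx": 0,"dy": 0,"dz": 0,"rx": 0,"ry": 0,"rz": -1},
    {"dx": 0,"dy": 0,"dz": 0,"rx": 0,"ry": 0,"rz": -1},
    {"dx": 0,"dy": 0,"dz": 0,"rx": 0,"ry": 0,"rz": -1},
    {"dx": 0,"dy": 0,"dz": 0,"rx": 0,"ry": 0,"rz": -1},
    {"dx": 0,"dy": 0,"dz": 0,"rx": 0,"ry": 0,"rz": -1},
    {"dx": 0,"dy": 0,"dz": 0,"rx": 0,"ry": 0,"rz": -1},
    {"dx": 0,"dy": 0,"dz": 0,"rx": 0,"ry": 0,"rz": -0.4},
    {"dx": 0,"dy": 0,"dz": 0,"rx": 0,"ry": 0,"rz": 0},
  ],
)

```text
t: 2.52
tool_pos: [0.1526, -0.606, 0.2311]
tcp_rot: [0.745, 0.667, 0.0, -0.0]
force: [0.4, 0.6, -0.5]
grip_width: 1.002
grip_force: 0.0
```

```bash
python3 -c "
from h import *
go((.4417,-.1792,.2),(.4417,-.1792,.051))"
```

```text
t 2.525 tcp [ 0.1526 -0.606   0.2311] az 83.69 tilt [-0.      0.0004] j [ 1.61  0.54 -0.55  1.5   0.3   1.19  0.9 ]
(0.4417, -0.1792, 0.2) share total [0.912  0.481  0.0625]
(0.4417, -0.1792, 0.051) share total [-1.00e-04  0.00e+00  2.98e-01]
```

>>> drive_tool(
  series=[
    {"dx": 0.06,"dy": 0.031,"dz": 0,"rx": 0,"ry": 0,"rz": 0},
    {"dx": 0.1,"dy": 0.05,"dz": 0,"rx": 0,"ry": 0,"rz": 0},
    {"dx": 0.1,"dy": 0.05,"dz": 0,"rx": 0,"ry": 0,"rz": 0},
    {"dx": 0.1,"dy": 0.05,"dz": 0,"rx": 0,"ry": 0,"rz": 0},
    {"dx": 0.1,"dy": 0.05,"dz": 0,"rx": 0,"ry": 0,"rz": 0},
    {"dx": 0.1,"dy": 0.05,"dz": 0,"rx": 0,"ry": 0,"rz": 0},
    {"dx": 0.1,"dy": 0.05,"dz": 0,"rx": 0,"ry": 0,"rz": 0},
    {"dx": 0.1,"dy": 0.05,"dz": 0.02,"rx": 0,"ry": 0,"rz": 0},
    {"dx": 0.1,"dy": 0.05,"dz": 0.02,"rx": 0,"ry": 0,"rz": 0},
    {"dx": 0.052,"dy": 0.05,"dz": 0.0225,"rx": 0,"ry": 0,"rz": 0},
  ],
)

```text
t: 3.78
tool_pos: [0.4426, -0.1763, 0.2003]
tcp_rot: [0.744, 0.668, 0.0, 0.0]
force: [-0.2, -0.5, -0.4]
grip_width: 1.005
grip_force: 0.0
```

>>> drive_tool(
  series=[
    {"dx": 0,"dy": 0,"dz": 0,"rx": 0,"ry": 0,"rz": 0},
    {"dx": 0,"dy": 0,"dz": 0,"rx": 0,"ry": 0,"rz": 0},
  ],
)

```text
t: 4.03
tool_pos: [0.441, -0.1795, 0.2]
tcp_rot: [0.745, 0.667, -0.0, -0.0]
force: [-0.3, 0.8, 0.6]
grip_width: 1.0
grip_force: 0.0
```

```bash
python3 -c "
from h import *
go((.4417,-.1792,.2),(.4417,-.1792,.051))
d=cap('wrist'); save(d,'w1')"
```

```text
t 4.025 tcp [ 0.441  -0.1795  0.2   ] az 83.7 tilt [-0.0007 -0.0002] j [ 0.84  0.36 -0.69  1.92  0.28  0.95 -0.09]
(0.4417, -0.1792, 0.2) share total [ 0.0007  0.0013 -0.    ]
(0.4417, -0.1792, 0.051) share total [1.00e-04 2.00e-04 2.98e-01]
```

View pics/w1.png

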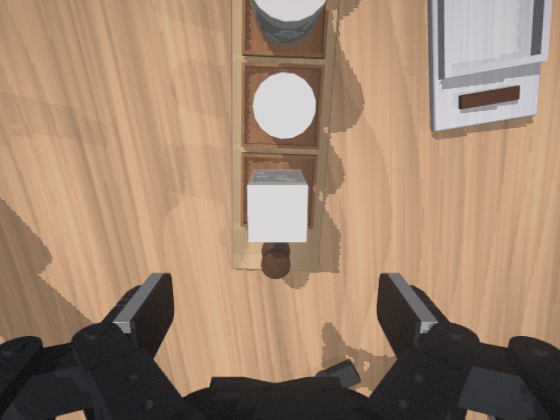

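The wrist view shows jar c's lid at (277,205), square to the fingers and about midway between them (left pad edge x~172, right ~380). I descend and grip.

>>> drive_tool(
  series=[
    {"dx": 0.001,"dy": 0.0013,"dz": 0.05,"rx": 0,"ry": 0,"rz": 0},
    {"dx": 0,"dy": 0,"dz": 0.07,"rx": 0,"ry": 0,"rz": 0},
    {"dx": 0,"dy": 0,"dz": 0.07,"rx": 0,"ry": 0,"rz": 0},
    {"dx": 0,"dy": 0,"dz": 0.06,"rx": 0,"ry": 0,"rz": 0},
    {"dx": 0,"dy": 0,"dz": 0.05,"rx": 0,"ry": 0,"rz": 0},
    {"dx": 0,"dy": 0,"dz": 0,"rx": 0,"ry": 0,"rz": 0},
    {"dx": 0,"dy": 0,"dz": 0,"rx": 0,"ry": 0,"rz": 0},
  ],
)

```text
t: 4.95
tool_pos: [0.4423, -0.1794, 0.0509]
tcp_rot: [0.745, 0.667, 0.0, 0.0]
force: [0.1, -0.4, 0.1]
grip_width: 1.002
grip_force: 0.0
```

>>> drive_tool(
  series=[
    {"dx": 0,"dy": 0,"dz": 0,"rx": 0,"ry": 0,"rz": 0},
    {"dx": 0,"dy": 0,"dz": 0,"rx": 0,"ry": 0,"rz": 0},
    {"dx": 0,"dy": 0,"dz": 0,"rx": 0,"ry": 0,"rz": 0},
    {"dx": 0,"dy": 0,"dz": 0,"rx": 0,"ry": 0,"rz": 0},
    {"dx": 0,"dy": 0,"dz": 0,"rx": 0,"ry": 0,"rz": 0},
    {"dx": 0,"dy": 0,"dz": 0,"rx": 0,"ry": 0,"rz": 0},
    {"dx": 0,"dy": 0,"dz": 0,"rx": 0,"ry": 0,"rz": 0},
    {"dx": 0,"dy": 0,"dz": 0,"rx": 0,"ry": 0,"rz": 0},
  ],
  jaw=-1,
)

```text
t: 5.95
tool_pos: [0.4425, -0.1789, 0.0508]
tcp_rot: [0.745, 0.667, 0.0, 0.001]
force: [-0.4, -0.9, 6.8]
grip_width: 0.532
grip_force: 60.4
```

>>> drive_tool(
  series=[
    {"dx": 0,"dy": 0,"dz": -0.02,"rx": 0,"ry": 0,"rz": 0},
    {"dx": 0,"dy": 0,"dz": -0.05,"rx": 0,"ry": 0,"rz": 0},
    {"dx": 0,"dy": 0,"dz": -0.06,"rx": 0,"ry": 0,"rz": 0},
    {"dx": 0,"dy": 0,"dz": -0.06,"rx": 0,"ry": 0,"rz": 0},
    {"dx": 0,"dy": 0,"dz": -0.05,"rx": 0,"ry": 0,"rz": 0},
    {"dx": 0,"dy": 0,"dz": -0.03,"rx": 0,"ry": 0,"rz": 0},
  ],
)

```text
t: 6.7
tool_pos: [0.4422, -0.1785, 0.1865]
tcp_rot: [0.745, 0.667, 0.0, 0.001]
force: [0.3, 0.2, -2.8]
grip_width: 0.533
grip_force: 61.8
```

>>> drive_tool(
  series=[
    {"dx": 0.04,"dy": 0.0175,"dz": 0,"rx": 0,"ry": 0,"rz": 0},
    {"dx": 0.08,"dy": 0.03,"dz": 0,"rx": 0,"ry": 0,"rz": 0},
    {"dx": 0.09,"dy": 0.03,"dz": 0,"rx": 0,"ry": 0,"rz": 0},
    {"dx": 0.09,"dy": 0.03,"dz": 0,"rx": 0,"ry": 0,"rz": 0},
    {"dx": 0.09,"dy": 0.03,"dz": 0,"rx": 0,"ry": 0,"rz": 0},
    {"dx": 0.09,"dy": 0.03,"dz": 0,"rx": 0,"ry": 0,"rz": 0},
    {"dx": 0.09,"dy": 0.03,"dz": 0,"rx": 0,"ry": 0,"rz": 0},
    {"dx": 0.09,"dy": 0.03,"dz": 0,"rx": 0,"ry": 0,"rz": 0},
    {"dx": 0.06,"dy": 0.03,"dz": 0,"rx": 0,"ry": 0,"rz": 0},
    {"dx": 0.036,"dy": 0.02,"dz": 0,"rx": 0,"ry": 0,"rz": 0},
  ],
)

```text
t: 7.95
tool_pos: [0.6212, 0.1842, 0.1844]
tcp_rot: [0.744, 0.668, -0.0, -0.001]
force: [-0.9, 0.4, -2.7]
grip_width: 0.531
grip_force: 61.8
```

>>> drive_tool(
  series=[
    {"dx": 0,"dy": 0,"dz": 0,"rx": 0,"ry": 0,"rz": -0.7},
    {"dx": 0,"dy": 0,"dz": 0,"rx": 0,"ry": 0,"rz": -0.8},
    {"dx": 0,"dy": 0,"dz": 0,"rx": 0,"ry": 0,"rz": -0.7},
    {"dx": 0,"dy": 0,"dz": 0,"rx": 0,"ry": 0,"rz": 0},
    {"dx": 0,"dy": 0,"dz": 0,"rx": 0,"ry": 0,"rz": 0},
  ],
)

```text
t: 8.57
tool_pos: [0.6211, 0.1818, 0.1848]
tcp_rot: [0.692, 0.722, -0.0, -0.0]
force: [0.2, 0.3, -1.6]
grip_width: 0.531
grip_force: 61.9
```

```bash
python3 -c "
from h import *
go((.6219,.1817,.06),(.6219,.1817,.0518))
d=cap('wrist'); save(d,'w2')"
```

```text
t 8.575 tcp [0.6211 0.1818 0.1848] az 92.47 tilt [-0.0008 -0.0002] j [ 0.06  0.64 -0.68  1.5   0.43  1.15 -0.66]
(0.6219, 0.1817, 0.06) share total [-0.0003  0.0018  0.2495]
(0.6219, 0.1817, 0.0518) share total [0.     0.     0.0164]
```

View pics/w2.png

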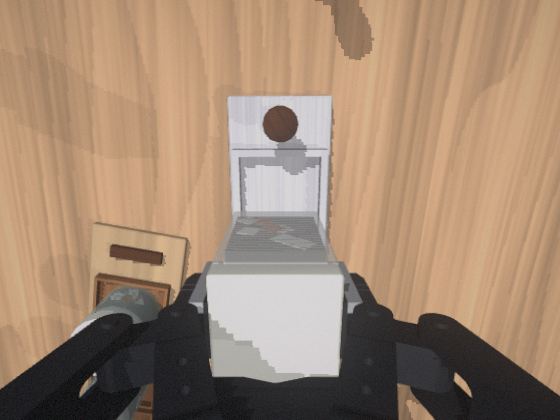

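Jar c (lid at (275,318)) is held upright, in line with the rack and its knob (280,124). I lower it slowly and let go.

>>> drive_tool(
  series=[
    {"dx": 0,"dy": 0.0018,"dz": 0.03,"rx": 0,"ry": 0,"rz": 0},
    {"dx": 0,"dy": 0,"dz": 0.05,"rx": 0,"ry": 0,"rz": 0},
    {"dx": 0,"dy": 0,"dz": 0.05,"rx": 0,"ry": 0,"rz": 0},
    {"dx": 0,"dy": 0,"dz": 0.05,"rx": 0,"ry": 0,"rz": 0},
    {"dx": 0,"dy": 0,"dz": 0.04,"rx": 0,"ry": 0,"rz": 0},
    {"dx": 0,"dy": 0,"dz": 0.02,"rx": 0,"ry": 0,"rz": 0},
    {"dx": 0,"dy": 0,"dz": 0.01,"rx": 0,"ry": 0,"rz": 0},
    {"dx": 0,"dy": 0,"dz": 0.01,"rx": 0,"ry": 0,"rz": 0},
    {"dx": 0,"dy": 0,"dz": 0.004,"rx": 0,"ry": 0,"rz": 0},
    {"dx": 0,"dy": 0,"dz": 0,"rx": 0,"ry": 0,"rz": 0},
  ],
)

```text
t: 9.88
tool_pos: [0.6224, 0.1821, 0.0533]
tcp_rot: [0.691, 0.723, 0.0, 0.0]
force: [0.8, 0.0, -2.1]
grip_width: 0.53
grip_force: 61.9
```

>>> drive_tool(
  series=[
    {"dx": 0,"dy": 0,"dz": 0.002,"rx": 0,"ry": 0,"rz": 0},
    {"dx": 0,"dy": 0,"dz": 0,"rx": 0,"ry": 0,"rz": 0},
  ],
)

```text
t: 10.12
tool_pos: [0.6223, 0.1821, 0.0522]
tcp_rot: [0.691, 0.723, 0.0, 0.0]
force: [0.3, -0.3, -2.5]
grip_width: 0.534
grip_force: 61.9
```

>>> drive_tool(
  series=[
    {"dx": 0,"dy": 0,"dz": 0.001,"rx": 0,"ry": 0,"rz": 0},
    {"dx": 0,"dy": 0,"dz": 0.001,"rx": 0,"ry": 0,"rz": 0},
    {"dx": 0,"dy": 0,"dz": 0,"rx": 0,"ry": 0,"rz": 0},
  ],
)

```text
t: 10.5
tool_pos: [0.6223, 0.1821, 0.0519]
tcp_rot: [0.691, 0.723, 0.0, 0.0]
force: [-2.1, -1.1, 5.4]
grip_width: 0.53
grip_force: 62.9
```

>>> drive_tool(
  series=[
    {"dx": 0,"dy": 0,"dz": 0,"rx": 0,"ry": 0,"rz": 0},
    {"dx": 0,"dy": 0,"dz": 0,"rx": 0,"ry": 0,"rz": 0},
    {"dx": 0,"dy": 0,"dz": 0,"rx": 0,"ry": 0,"rz": 0},
    {"dx": 0,"dy": 0,"dz": 0,"rx": 0,"ry": 0,"rz": 0},
    {"dx": 0,"dy": 0,"dz": 0,"rx": 0,"ry": 0,"rz": 0},
    {"dx": 0,"dy": 0,"dz": 0,"rx": 0,"ry": 0,"rz": 0},
  ],
  jaw=1,
)

```text
t: 11.25
tool_pos: [0.6222, 0.1821, 0.051]
tcp_rot: [0.691, 0.723, -0.0, -0.0]
force: [-0.6, 0.1, 0.2]
grip_width: 1.003
grip_force: 0.0
```

>>> drive_tool(
  series=[
    {"dx": 0,"dy": 0,"dz": -0.03,"rx": 0,"ry": 0,"rz": 0},
    {"dx": 0,"dy": 0,"dz": -0.05,"rx": 0,"ry": 0,"rz": 0},
    {"dx": 0,"dy": 0,"dz": -0.08,"rx": 0,"ry": 0,"rz": 0},
    {"dx": 0,"dy": 0,"dz": -0.08,"rx": 0,"ry": 0,"rz": 0},
    {"dx": 0,"dy": 0,"dz": -0.05,"rx": 0,"ry": 0,"rz": 0},
    {"dx": 0,"dy": 0,"dz": -0.01,"rx": 0,"ry": 0,"rz": 1},
    {"dx": 0,"dy": 0,"dz": 0,"rx": 0,"ry": 0,"rz": 1},
    {"dx": 0,"dy": 0,"dz": 0,"rx": 0,"ry": 0,"rz": 0},
  ],
)

```text
t: 12.25
tool_pos: [0.6222, 0.1823, 0.2023]
tcp_rot: [0.74, 0.673, 0.001, 0.0]
force: [-0.4, 0.1, -0.7]
grip_width: 0.998
grip_force: 0.0
```

```bash
python3 -c "
from h import *
go((.4549,-.102,.2),(.4549,-.102,.043))
print('lift to .18 & rack:');
d=cap('scene'); save(d,'s2')"
```

```text
t 12.25 tcp [0.6222 0.1823 0.2023] az 84.58 tilt [0.0012 0.0003] j [ 0.05  0.62 -0.65  1.47  0.39  1.18 -0.76]
(0.4549, -0.102, 0.2) share total [-0.5976 -0.2794  0.0039]
(0.4549, -0.102, 0.043) share total [-1.00e-04 -4.00e-04  3.14e-01]
lift to .18 & rack:
```

View pics/s2.png

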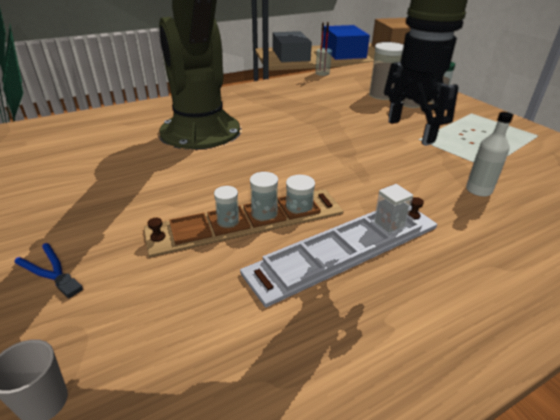

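Jar c stands upright in the compartment next to the rack's knob (395,210), and the others are untouched. Next is jar d.

>>> drive_tool(
  series=[
    {"dx": -0.05,"dy": -0.025,"dz": 0,"rx": 0,"ry": 0,"rz": 0},
    {"dx": -0.1,"dy": -0.045,"dz": 0,"rx": 0,"ry": 0,"rz": 0},
    {"dx": -0.1,"dy": -0.045,"dz": 0,"rx": 0,"ry": 0,"rz": 0},
    {"dx": -0.1,"dy": -0.045,"dz": 0,"rx": 0,"ry": 0,"rz": 0},
    {"dx": -0.1,"dy": -0.045,"dz": 0,"rx": 0,"ry": 0,"rz": 0},
    {"dx": -0.1,"dy": -0.045,"dz": 0,"rx": 0,"ry": 0,"rz": 0},
    {"dx": -0.048,"dy": -0.03,"dz": 0.004,"rx": 0,"ry": 0,"rz": 0},
    {"dx": 0,"dy": 0,"dz": 0,"rx": 0,"ry": 0,"rz": 0},
    {"dx": 0,"dy": 0,"dz": 0,"rx": 0,"ry": 0,"rz": 0},
  ],
)

```text
t: 13.42
tool_pos: [0.455, -0.1016, 0.1994]
tcp_rot: [0.74, 0.673, 0.001, 0.0]
force: [0.3, 0.4, -0.3]
grip_width: 1.0
grip_force: 0.0
```

```bash
python3 -c "
from h import *
go((.4549,-.102,.2),(.4549,-.102,.043),(.4549,-.102,.18),(.6256,.1038,.18))"
```

```text
t 13.425 tcp [ 0.455  -0.1016  0.1994] az 84.62 tilt [0.001  0.0004] j [ 0.7   0.35 -0.72  1.95  0.28  0.94 -0.25]
(0.4549, -0.102, 0.2) share total [-0.0009 -0.0001 -0.0011]
(0.4549, -0.102, 0.043) share total [-1.00e-04 -3.00e-04  3.14e-01]
(0.4549, -0.102, 0.18) share total [ 1.00e-04  3.00e-04 -2.74e-01]
(0.6256, 0.1038, 0.18) share total [0.4418 0.3013 0.0005]
```

>>> drive_tool(
  series=[
    {"dx": -0.001,"dy": 0,"dz": 0.053,"rx": 0,"ry": 0,"rz": 0},
    {"dx": 0,"dy": 0,"dz": 0.07,"rx": 0,"ry": 0,"rz": 0},
    {"dx": 0,"dy": 0,"dz": 0.07,"rx": 0,"ry": 0,"rz": 0},
    {"dx": 0,"dy": 0,"dz": 0.07,"rx": 0,"ry": 0,"rz": 0},
    {"dx": 0,"dy": 0,"dz": 0.05,"rx": 0,"ry": 0,"rz": 0},
    {"dx": 0,"dy": 0,"dz": 0,"rx": 0,"ry": 0,"rz": 0},
    {"dx": 0,"dy": 0,"dz": 0,"rx": 0,"ry": 0,"rz": 0},
  ],
)

```text
t: 14.3
tool_pos: [0.4553, -0.1018, 0.0433]
tcp_rot: [0.739, 0.673, 0.001, 0.0]
force: [-0.0, -0.3, -0.2]
grip_width: 1.003
grip_force: 0.0
```

>>> drive_tool(
  series=[
    {"dx": 0,"dy": 0,"dz": 0,"rx": 0,"ry": 0,"rz": 0},
    {"dx": 0,"dy": 0,"dz": 0,"rx": 0,"ry": 0,"rz": 0},
    {"dx": 0,"dy": 0,"dz": 0,"rx": 0,"ry": 0,"rz": 0},
    {"dx": 0,"dy": 0,"dz": 0,"rx": 0,"ry": 0,"rz": 0},
    {"dx": 0,"dy": 0,"dz": 0,"rx": 0,"ry": 0,"rz": 0},
    {"dx": 0,"dy": 0,"dz": 0,"rx": 0,"ry": 0,"rz": 0},
    {"dx": 0,"dy": 0,"dz": 0,"rx": 0,"ry": 0,"rz": 0},
    {"dx": 0,"dy": 0,"dz": 0,"rx": 0,"ry": 0,"rz": 0},
  ],
  jaw=-1,
)

```text
t: 15.3
tool_pos: [0.455, -0.103, 0.0434]
tcp_rot: [0.74, 0.673, 0.0, 0.001]
force: [0.5, 0.4, 6.9]
grip_width: 0.519
grip_force: 59.9
```

>>> drive_tool(
  series=[
    {"dx": 0,"dy": 0,"dz": -0.02,"rx": 0,"ry": 0,"rz": 0},
    {"dx": 0,"dy": 0,"dz": -0.05,"rx": 0,"ry": 0,"rz": 0},
    {"dx": 0,"dy": 0,"dz": -0.06,"rx": 0,"ry": 0,"rz": 0},
    {"dx": 0,"dy": 0,"dz": -0.07,"rx": 0,"ry": 0,"rz": 0},
    {"dx": 0,"dy": 0,"dz": -0.05,"rx": 0,"ry": 0,"rz": 0},
    {"dx": 0,"dy": 0,"dz": -0.03,"rx": 0,"ry": 0,"rz": 0},
  ],
)

```text
t: 16.05
tool_pos: [0.4543, -0.1028, 0.184]
tcp_rot: [0.74, 0.673, 0.0, 0.0]
force: [0.4, -0.4, -2.7]
grip_width: 0.526
grip_force: 61.8
```

>>> drive_tool(
  series=[
    {"dx": 0.03,"dy": 0.022,"dz": 0,"rx": 0,"ry": 0,"rz": 0},
    {"dx": 0.06,"dy": 0.04,"dz": 0,"rx": 0,"ry": 0,"rz": 0},
    {"dx": 0.08,"dy": 0.05,"dz": 0,"rx": 0,"ry": 0,"rz": 0},
    {"dx": 0.08,"dy": 0.05,"dz": 0,"rx": 0,"ry": 0,"rz": 0},
    {"dx": 0.08,"dy": 0.05,"dz": 0,"rx": 0,"ry": 0,"rz": 0},
    {"dx": 0.06,"dy": 0.05,"dz": 0,"rx": 0,"ry": 0,"rz": 0},
    {"dx": 0.034,"dy": 0.03,"dz": 0,"rx": 0,"ry": 0,"rz": 0},
    {"dx": 0.02,"dy": 0.01,"dz": 0,"rx": 0,"ry": 0,"rz": 0},
    {"dx": 0,"dy": 0,"dz": 0,"rx": 0,"ry": 0,"rz": 0},
    {"dx": 0,"dy": 0,"dz": 0,"rx": 0,"ry": 0,"rz": 0},
  ],
)

```text
t: 17.3
tool_pos: [0.6251, 0.1026, 0.1824]
tcp_rot: [0.74, 0.672, -0.001, 0.0]
force: [1.2, -0.6, -2.2]
grip_width: 0.52
grip_force: 61.8
```

```bash
python3 -c "
from h import *
go((.6256,.1038,.055),(.6256,.1038,.0445))
d=cap('scene'); save(d,'s3'); P=cloud(cap('top')); "
```

```text
t 17.3 tcp [0.6251 0.1026 0.1824] az 84.49 tilt [-0.0008 -0.001 ] j [ 0.18  0.62 -0.66  1.54  0.41  1.12 -0.66]
(0.6256, 0.1038, 0.055) share total [0.0027 0.0009 0.2548]
(0.6256, 0.1038, 0.0445) share total [0.    0.    0.021]
```

View pics/s3.png

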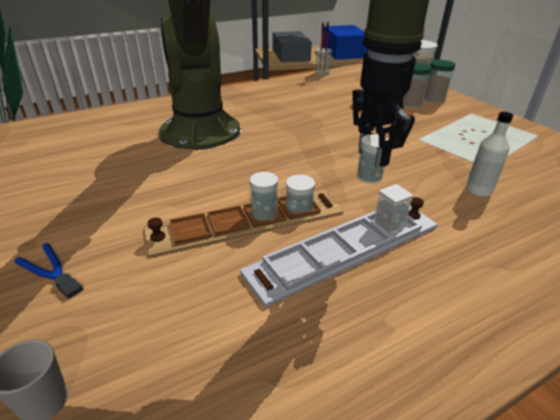

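Jar d hangs upright at (371,158), above compartment 2. I lower it.

>>> drive_tool(
  series=[
    {"dx": 0.0027,"dy": 0.001,"dz": 0.03,"rx": 0,"ry": 0,"rz": 0},
    {"dx": 0,"dy": 0,"dz": 0.05,"rx": 0,"ry": 0,"rz": 0},
    {"dx": 0,"dy": 0,"dz": 0.06,"rx": 0,"ry": 0,"rz": 0},
    {"dx": 0,"dy": 0,"dz": 0.06,"rx": 0,"ry": 0,"rz": 0},
    {"dx": 0,"dy": 0,"dz": 0.04,"rx": 0,"ry": 0,"rz": 0},
    {"dx": 0,"dy": 0,"dz": 0.02,"rx": 0,"ry": 0,"rz": 0},
    {"dx": 0,"dy": 0,"dz": 0.008,"rx": 0,"ry": 0,"rz": 0},
    {"dx": 0,"dy": 0,"dz": 0.006,"rx": 0,"ry": 0,"rz": 0},
    {"dx": 0,"dy": 0,"dz": 0.002,"rx": 0,"ry": 0,"rz": 0},
    {"dx": 0,"dy": 0,"dz": 0,"rx": 0,"ry": 0,"rz": 0},
  ],
)

```text
t: 18.65
tool_pos: [0.6267, 0.1053, 0.045]
tcp_rot: [0.74, 0.673, 0.0, 0.0]
force: [-0.1, -0.5, -2.4]
grip_width: 0.521
grip_force: 61.8
```

>>> drive_tool(
  series=[
    {"dx": 0,"dy": 0,"dz": 0.001,"rx": 0,"ry": 0,"rz": 0},
    {"dx": 0,"dy": 0,"dz": 0,"rx": 0,"ry": 0,"rz": 0},
  ],
)

```text
t: 18.9
tool_pos: [0.6267, 0.1052, 0.0446]
tcp_rot: [0.74, 0.673, 0.0, 0.0]
force: [0.9, 0.2, 2.2]
grip_width: 0.526
grip_force: 62.1
```

Contact felt (+2 N), so I release.

>>> drive_tool(
  series=[
    {"dx": 0,"dy": 0,"dz": 0,"rx": 0,"ry": 0,"rz": 0},
    {"dx": 0,"dy": 0,"dz": 0,"rx": 0,"ry": 0,"rz": 0},
    {"dx": 0,"dy": 0,"dz": 0,"rx": 0,"ry": 0,"rz": 0},
    {"dx": 0,"dy": 0,"dz": 0,"rx": 0,"ry": 0,"rz": 0},
    {"dx": 0,"dy": 0,"dz": 0,"rx": 0,"ry": 0,"rz": 0},
    {"dx": 0,"dy": 0,"dz": 0,"rx": 0,"ry": 0,"rz": 0},
  ],
  jaw=1,
)

```text
t: 19.65
tool_pos: [0.6264, 0.1052, 0.044]
tcp_rot: [0.74, 0.673, -0.0, -0.0]
force: [-0.6, 0.4, -0.3]
grip_width: 1.001
grip_force: 0.0
```

>>> drive_tool(
  series=[
    {"dx": 0,"dy": 0,"dz": -0.03,"rx": 0,"ry": 0,"rz": 0},
    {"dx": 0,"dy": 0,"dz": -0.05,"rx": 0,"ry": 0,"rz": 0},
    {"dx": 0,"dy": 0,"dz": -0.08,"rx": 0,"ry": 0,"rz": 0},
    {"dx": 0,"dy": 0,"dz": -0.08,"rx": 0,"ry": 0,"rz": 0},
    {"dx": 0,"dy": 0,"dz": -0.06,"rx": 0,"ry": 0,"rz": 0},
    {"dx": 0,"dy": 0,"dz": -0.02,"rx": 0,"ry": 0,"rz": 0},
    {"dx": 0,"dy": 0,"dz": 0,"rx": 0,"ry": 0,"rz": 0},
    {"dx": 0,"dy": 0,"dz": 0,"rx": 0,"ry": 0,"rz": 0},
  ],
)

```text
t: 20.65
tool_pos: [0.6258, 0.1048, 0.2027]
tcp_rot: [0.74, 0.673, -0.001, -0.001]
force: [-0.9, 1.0, 0.7]
grip_width: 0.999
grip_force: 0.0
```

```bash
python3 -c "
from h import *
go((.4652,-.0248,.2),(.4652,-.0248,.057),(.4652,-.0248,.2),(.6292,.0258,.2))"
```

```text
t 20.65 tcp [0.6258 0.1048 0.2027] az 84.54 tilt [-0.0021 -0.0005] j [ 0.18  0.6  -0.67  1.51  0.39  1.17 -0.65]
(0.4652, -0.0248, 0.2) share total [-0.2886 -0.295   0.0062]
(0.4652, -0.0248, 0.057) share total [2.00e-04 6.00e-04 2.86e-01]
(0.4652, -0.0248, 0.2) share total [-2.00e-04 -6.00e-04 -2.86e-01]
(0.6292, 0.0258, 0.2) share total [ 0.1319  0.3169 -0.0008]
```

>>> drive_tool(
  series=[
    {"dx": -0.04,"dy": -0.04,"dz": 0,"rx": 0,"ry": 0,"rz": 0},
    {"dx": -0.07,"dy": -0.07,"dz": 0,"rx": 0,"ry": 0,"rz": 0},
    {"dx": -0.07,"dy": -0.07,"dz": 0,"rx": 0,"ry": 0,"rz": 0},
    {"dx": -0.07,"dy": -0.07,"dz": 0.003,"rx": 0,"ry": 0,"rz": 0},
    {"dx": -0.039,"dy": -0.045,"dz": 0.003,"rx": 0,"ry": 0,"rz": 0},
    {"dx": 0,"dy": 0,"dz": 0,"rx": 0,"ry": 0,"rz": 0},
    {"dx": 0,"dy": 0,"dz": 0,"rx": 0,"ry": 0,"rz": 0},
  ],
)

```text
t: 21.52
tool_pos: [0.4663, -0.0243, 0.2007]
tcp_rot: [0.74, 0.673, 0.0, -0.0]
force: [0.1, 0.4, -0.2]
grip_width: 0.999
grip_force: 0.0
```

```bash
python3 -c "
from h import *
go((.4652,-.0248,.2),(.4652,-.0248,.057))"
```

```text
t 21.525 tcp [ 0.4663 -0.0243  0.2007] az 84.54 tilt [-0.      0.0007] j [ 0.54  0.35 -0.74  1.94  0.29  0.95 -0.43]
(0.4652, -0.0248, 0.2) share total [-0.0012 -0.002   0.0015]
(0.4652, -0.0248, 0.057) share total [-2.00e-04  0.00e+00  2.86e-01]
```

>>> drive_tool(
  series=[
    {"dx": -0.001,"dy": -0.002,"dz": 0.047,"rx": 0,"ry": 0,"rz": 0},
    {"dx": 0,"dy": 0,"dz": 0.07,"rx": 0,"ry": 0,"rz": 0},
    {"dx": 0,"dy": 0,"dz": 0.07,"rx": 0,"ry": 0,"rz": 0},
    {"dx": 0,"dy": 0,"dz": 0.06,"rx": 0,"ry": 0,"rz": 0},
    {"dx": 0,"dy": 0,"dz": 0.04,"rx": 0,"ry": 0,"rz": 0},
    {"dx": 0,"dy": 0,"dz": 0,"rx": 0,"ry": 0,"rz": 0},
    {"dx": 0,"dy": 0,"dz": 0,"rx": 0,"ry": 0,"rz": 0},
  ],
)

```text
t: 22.4
tool_pos: [0.4656, -0.0242, 0.0579]
tcp_rot: [0.74, 0.673, 0.0, -0.0]
force: [-0.3, 0.3, 0.9]
grip_width: 0.999
grip_force: 0.0
```

>>> drive_tool(
  series=[
    {"dx": 0,"dy": 0,"dz": 0,"rx": 0,"ry": 0,"rz": 0},
    {"dx": 0,"dy": 0,"dz": 0,"rx": 0,"ry": 0,"rz": 0},
    {"dx": 0,"dy": 0,"dz": 0,"rx": 0,"ry": 0,"rz": 0},
    {"dx": 0,"dy": 0,"dz": 0,"rx": 0,"ry": 0,"rz": 0},
    {"dx": 0,"dy": 0,"dz": 0,"rx": 0,"ry": 0,"rz": 0},
    {"dx": 0,"dy": 0,"dz": 0,"rx": 0,"ry": 0,"rz": 0},
    {"dx": 0,"dy": 0,"dz": 0,"rx": 0,"ry": 0,"rz": 0},
    {"dx": 0,"dy": 0,"dz": 0,"rx": 0,"ry": 0,"rz": 0},
  ],
  jaw=-1,
)

```text
t: 23.4
tool_pos: [0.4656, -0.025, 0.0586]
tcp_rot: [0.74, 0.673, 0.001, 0.001]
force: [-0.0, 0.0, 7.4]
grip_width: 0.646
grip_force: 61.8
```

>>> drive_tool(
  series=[
    {"dx": 0,"dy": 0,"dz": -0.02,"rx": 0,"ry": 0,"rz": 0},
    {"dx": 0,"dy": 0,"dz": -0.05,"rx": 0,"ry": 0,"rz": 0},
    {"dx": 0,"dy": 0,"dz": -0.07,"rx": 0,"ry": 0,"rz": 0},
    {"dx": 0,"dy": 0,"dz": -0.07,"rx": 0,"ry": 0,"rz": 0},
    {"dx": 0,"dy": 0,"dz": -0.05,"rx": 0,"ry": 0,"rz": 0},
    {"dx": 0,"dy": 0,"dz": -0.02,"rx": 0,"ry": 0,"rz": 0},
  ],
)

```text
t: 24.15
tool_pos: [0.465, -0.0251, 0.1992]
tcp_rot: [0.74, 0.672, 0.001, 0.001]
force: [0.0, 0.8, -2.3]
grip_width: 0.641
grip_force: 63.8
```

```bash
python3 -c "
from h import *
go((.6292,.0258,.2))"
```

```text
t 24.15 tcp [ 0.465  -0.0251  0.1992] az 84.52 tilt [ 0.0021 -0.0004] j [ 0.55  0.36 -0.75  1.95  0.3   0.95 -0.44]
(0.6292, 0.0258, 0.2) share total [ 0.1326  0.3171 -0.0009]
```

>>> drive_tool(
  series=[
    {"dx": 0.01,"dy": 0.03,"dz": 0,"rx": 0,"ry": 0,"rz": 0},
    {"dx": 0.025,"dy": 0.06,"dz": 0,"rx": 0,"ry": 0,"rz": 0},
    {"dx": 0.03,"dy": 0.07,"dz": 0,"rx": 0,"ry": 0,"rz": 0},
    {"dx": 0.03,"dy": 0.07,"dz": 0,"rx": 0,"ry": 0,"rz": 0},
    {"dx": 0.025,"dy": 0.06,"dz": 0,"rx": 0,"ry": 0,"rz": 0},
    {"dx": 0.0125,"dy": 0.027,"dz": 0,"rx": 0,"ry": 0,"rz": 0},
    {"dx": 0,"dy": 0,"dz": 0,"rx": 0,"ry": 0,"rz": 0},
    {"dx": 0,"dy": 0,"dz": 0,"rx": 0,"ry": 0,"rz": 0},
    {"dx": 0,"dy": 0,"dz": 0,"rx": 0,"ry": 0,"rz": 0},
  ],
)

```text
t: 25.28
tool_pos: [0.6283, 0.0254, 0.1974]
tcp_rot: [0.74, 0.672, -0.0, -0.0]
force: [-0.2, -0.5, -1.2]
grip_width: 0.643
grip_force: 63.8
```

```bash
python3 -c "
from h import *
go((.6292,.0258,.06))
d=cap('scene'); save(d,'s4')"
```

```text
t 25.275 tcp [0.6283 0.0254 0.1974] az 84.52 tilt [-0.0006 -0.0005] j [ 0.32  0.6  -0.68  1.54  0.4   1.15 -0.54]
(0.6292, 0.0258, 0.06) share total [0.0012 0.0019 0.2747]
```

View pics/s4.png

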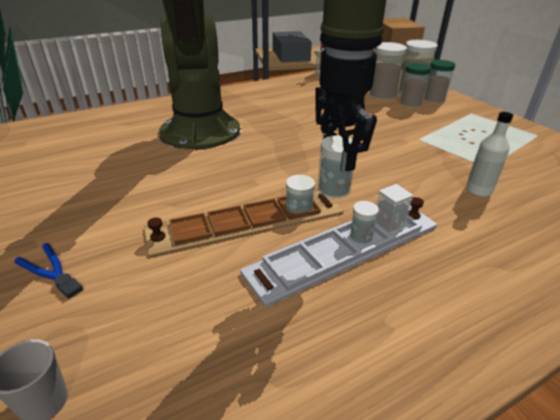

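Jar d stands upright in compartment 2 (364,222), and jar a hangs upright at (336,165) above compartment 3. I lower it.

>>> drive_tool(
  series=[
    {"dx": 0.0005,"dy": 0.0005,"dz": 0.03,"rx": 0,"ry": 0,"rz": 0},
    {"dx": 0,"dy": 0,"dz": 0.05,"rx": 0,"ry": 0,"rz": 0},
    {"dx": 0,"dy": 0,"dz": 0.06,"rx": 0,"ry": 0,"rz": 0},
    {"dx": 0,"dy": 0,"dz": 0.06,"rx": 0,"ry": 0,"rz": 0},
    {"dx": 0,"dy": 0,"dz": 0.04,"rx": 0,"ry": 0,"rz": 0},
    {"dx": 0,"dy": 0,"dz": 0.02,"rx": 0,"ry": 0,"rz": 0},
    {"dx": 0,"dy": 0,"dz": 0.008,"rx": 0,"ry": 0,"rz": 0},
    {"dx": 0,"dy": 0,"dz": 0.004,"rx": 0,"ry": 0,"rz": 0},
    {"dx": 0,"dy": 0,"dz": 0.001,"rx": 0,"ry": 0,"rz": 0},
    {"dx": 0,"dy": 0,"dz": 0,"rx": 0,"ry": 0,"rz": 0},
  ],
)

```text
t: 26.58
tool_pos: [0.6294, 0.0261, 0.0616]
tcp_rot: [0.74, 0.673, 0.0, 0.0]
force: [-0.4, -0.4, -1.9]
grip_width: 0.643
grip_force: 63.8
```

>>> drive_tool(
  series=[
    {"dx": 0,"dy": 0,"dz": 0.001,"rx": 0,"ry": 0,"rz": 0},
    {"dx": 0,"dy": 0,"dz": 0,"rx": 0,"ry": 0,"rz": 0},
  ],
)

```text
t: 26.82
tool_pos: [0.6292, 0.026, 0.0606]
tcp_rot: [0.74, 0.673, 0.0, 0.0]
force: [0.1, 1.0, -1.6]
grip_width: 0.64
grip_force: 63.8
```

>>> drive_tool(
  series=[
    {"dx": 0,"dy": 0,"dz": 0.001,"rx": 0,"ry": 0,"rz": 0},
    {"dx": 0,"dy": 0,"dz": 0.001,"rx": 0,"ry": 0,"rz": 0},
    {"dx": 0,"dy": 0,"dz": 0,"rx": 0,"ry": 0,"rz": 0},
  ],
)

```text
t: 27.2
tool_pos: [0.6292, 0.0261, 0.0597]
tcp_rot: [0.74, 0.673, 0.0, 0.0]
force: [-0.4, -0.7, 1.1]
grip_width: 0.642
grip_force: 64.3
```

>>> drive_tool(
  series=[
    {"dx": 0,"dy": 0,"dz": 0,"rx": 0,"ry": 0,"rz": 0},
    {"dx": 0,"dy": 0,"dz": 0,"rx": 0,"ry": 0,"rz": 0},
  ],
)

```text
t: 27.45
tool_pos: [0.6292, 0.026, 0.0597]
tcp_rot: [0.74, 0.673, 0.0, 0.0]
force: [-0.2, -0.1, 2.7]
grip_width: 0.639
grip_force: 64.2
```

>>> drive_tool(
  series=[
    {"dx": 0,"dy": 0,"dz": 0,"rx": 0,"ry": 0,"rz": 0},
    {"dx": 0,"dy": 0,"dz": 0,"rx": 0,"ry": 0,"rz": 0},
    {"dx": 0,"dy": 0,"dz": 0,"rx": 0,"ry": 0,"rz": 0},
    {"dx": 0,"dy": 0,"dz": 0,"rx": 0,"ry": 0,"rz": 0},
    {"dx": 0,"dy": 0,"dz": 0,"rx": 0,"ry": 0,"rz": 0},
    {"dx": 0,"dy": 0,"dz": 0,"rx": 0,"ry": 0,"rz": 0},
  ],
  jaw=1,
)

```text
t: 28.2
tool_pos: [0.6291, 0.0261, 0.0595]
tcp_rot: [0.74, 0.673, 0.0, -0.0]
force: [0.7, 0.3, -0.3]
grip_width: 1.001
grip_force: 0.0
```

>>> drive_tool(
  series=[
    {"dx": 0,"dy": 0,"dz": -0.03,"rx": 0,"ry": 0,"rz": 0},
    {"dx": 0,"dy": 0,"dz": -0.05,"rx": 0,"ry": 0,"rz": 0},
    {"dx": 0,"dy": 0,"dz": -0.07,"rx": 0,"ry": 0,"rz": 0},
    {"dx": 0,"dy": 0,"dz": -0.07,"rx": 0,"ry": 0,"rz": 0},
    {"dx": 0,"dy": 0,"dz": -0.05,"rx": 0,"ry": 0,"rz": 0},
    {"dx": 0,"dy": 0,"dz": -0.02,"rx": 0,"ry": 0,"rz": 0},
    {"dx": 0,"dy": 0,"dz": 0,"rx": 0,"ry": 0,"rz": 0},
    {"dx": 0,"dy": 0,"dz": 0,"rx": 0,"ry": 0,"rz": 0},
  ],
)

```text
t: 29.2
tool_pos: [0.6286, 0.0258, 0.2035]
tcp_rot: [0.74, 0.673, -0.001, -0.001]
force: [-0.1, -0.6, 0.2]
grip_width: 1.001
grip_force: 0.0
```

```bash
python3 -c "
from h import *
go((.4774,.0536,.2),(.4774,.0536,.036))"
```

```text
t 29.2 tcp [0.6286 0.0258 0.2035] az 84.54 tilt [-0.0017 -0.0002] j [ 0.32  0.6  -0.68  1.53  0.4   1.16 -0.54]
(0.4774, 0.0536, 0.2) share total [ 0.0265 -0.3062  0.0075]
(0.4774, 0.0536, 0.036) share total [1.00e-04 6.00e-04 3.28e-01]
```

>>> drive_tool(
  series=[
    {"dx": 0.0035,"dy": -0.04,"dz": 0,"rx": 0,"ry": 0,"rz": 0},
    {"dx": 0.006,"dy": -0.07,"dz": 0,"rx": 0,"ry": 0,"rz": 0},
    {"dx": 0.006,"dy": -0.08,"dz": 0,"rx": 0,"ry": 0,"rz": 0},
    {"dx": 0.006,"dy": -0.07,"dz": 0.003,"rx": 0,"ry": 0,"rz": 0},
    {"dx": 0.005,"dy": -0.046,"dz": 0.004,"rx": 0,"ry": 0,"rz": 0},
    {"dx": 0,"dy": 0,"dz": 0,"rx": 0,"ry": 0,"rz": 0},
    {"dx": 0,"dy": 0,"dz": 0,"rx": 0,"ry": 0,"rz": 0},
  ],
)

```text
t: 30.08
tool_pos: [0.4789, 0.0535, 0.2008]
tcp_rot: [0.74, 0.672, 0.0, -0.0]
force: [-0.1, -0.9, 0.6]
grip_width: 1.001
grip_force: 0.0
```

```bash
python3 -c "
from h import *
go((.4774,.0536,.2),(.4774,.0536,.036))"
```

```text
t 30.075 tcp [0.4789 0.0535 0.2008] az 84.51 tilt [0.     0.0002] j [ 0.38  0.38 -0.75  1.91  0.31  0.97 -0.61]
(0.4774, 0.0536, 0.2) share total [-0.     -0.0029  0.0016]
(0.4774, 0.0536, 0.036) share total [-1.00e-04  0.00e+00  3.28e-01]
```

>>> drive_tool(
  series=[
    {"dx": 0,"dy": -0.002,"dz": 0.048,"rx": 0,"ry": 0,"rz": 0},
    {"dx": 0,"dy": 0,"dz": 0.07,"rx": 0,"ry": 0,"rz": 0},
    {"dx": 0,"dy": 0,"dz": 0.07,"rx": 0,"ry": 0,"rz": 0},
    {"dx": 0,"dy": 0,"dz": 0.06,"rx": 0,"ry": 0,"rz": 0},
    {"dx": 0,"dy": 0,"dz": 0.05,"rx": 0,"ry": 0,"rz": 0},
    {"dx": 0,"dy": 0,"dz": 0.03,"rx": 0,"ry": 0,"rz": 0},
    {"dx": 0,"dy": 0,"dz": 0,"rx": 0,"ry": 0,"rz": 0},
    {"dx": 0,"dy": 0,"dz": 0,"rx": 0,"ry": 0,"rz": 0},
  ],
)

```text
t: 31.08
tool_pos: [0.4778, 0.0541, 0.0376]
tcp_rot: [0.74, 0.673, 0.0, 0.0]
force: [-0.3, 0.3, 0.5]
grip_width: 0.997
grip_force: 0.0
```

>>> drive_tool(
  series=[
    {"dx": 0,"dy": 0,"dz": 0,"rx": 0,"ry": 0,"rz": 0},
    {"dx": 0,"dy": 0,"dz": 0,"rx": 0,"ry": 0,"rz": 0},
    {"dx": 0,"dy": 0,"dz": 0,"rx": 0,"ry": 0,"rz": 0},
    {"dx": 0,"dy": 0,"dz": 0,"rx": 0,"ry": 0,"rz": 0},
    {"dx": 0,"dy": 0,"dz": 0,"rx": 0,"ry": 0,"rz": 0},
    {"dx": 0,"dy": 0,"dz": 0,"rx": 0,"ry": 0,"rz": 0},
    {"dx": 0,"dy": 0,"dz": 0,"rx": 0,"ry": 0,"rz": 0},
    {"dx": 0,"dy": 0,"dz": 0,"rx": 0,"ry": 0,"rz": 0},
  ],
  jaw=-1,
)

```text
t: 32.08
tool_pos: [0.478, 0.0539, 0.0383]
tcp_rot: [0.74, 0.673, 0.001, 0.001]
force: [-1.3, -0.9, 8.5]
grip_width: 0.681
grip_force: 62.7
```

>>> drive_tool(
  series=[
    {"dx": 0,"dy": 0,"dz": -0.02,"rx": 0,"ry": 0,"rz": 0},
    {"dx": 0,"dy": 0,"dz": -0.05,"rx": 0,"ry": 0,"rz": 0},
    {"dx": 0,"dy": 0,"dz": -0.07,"rx": 0,"ry": 0,"rz": 0},
    {"dx": 0,"dy": 0,"dz": -0.07,"rx": 0,"ry": 0,"rz": 0},
    {"dx": 0,"dy": 0,"dz": -0.05,"rx": 0,"ry": 0,"rz": 0},
    {"dx": 0,"dy": 0,"dz": -0.02,"rx": 0,"ry": 0,"rz": 0},
  ],
)

```text
t: 32.83
tool_pos: [0.4773, 0.0539, 0.1786]
tcp_rot: [0.74, 0.673, 0.001, 0.001]
force: [0.7, 0.2, -2.8]
grip_width: 0.684
grip_force: 65.2
```

```bash
python3 -c "
from h import *
go((.6328,-.0521,.18))"
```

```text
t 32.825 tcp [0.4773 0.0539 0.1786] az 84.53 tilt [ 0.0019 -0.0001] j [ 0.37  0.41 -0.74  1.95  0.34  0.92 -0.64]
(0.6328, -0.0521, 0.18) share total [-0.1814  0.3298 -0.0022]
```

>>> drive_tool(
  series=[
    {"dx": -0.02,"dy": 0.03,"dz": 0,"rx": 0,"ry": 0,"rz": 0},
    {"dx": -0.035,"dy": 0.06,"dz": 0,"rx": 0,"ry": 0,"rz": 0},
    {"dx": -0.035,"dy": 0.07,"dz": 0,"rx": 0,"ry": 0,"rz": 0},
    {"dx": -0.035,"dy": 0.07,"dz": 0,"rx": 0,"ry": 0,"rz": 0},
    {"dx": -0.035,"dy": 0.06,"dz": 0,"rx": 0,"ry": 0,"rz": 0},
    {"dx": -0.021,"dy": 0.04,"dz": 0,"rx": 0,"ry": 0,"rz": 0},
    {"dx": 0,"dy": 0,"dz": 0,"rx": 0,"ry": 0,"rz": 0},
    {"dx": 0,"dy": 0,"dz": 0,"rx": 0,"ry": 0,"rz": 0},
    {"dx": 0,"dy": 0,"dz": 0,"rx": 0,"ry": 0,"rz": 0},
  ],
)

```text
t: 33.95
tool_pos: [0.6321, -0.0514, 0.1766]
tcp_rot: [0.74, 0.673, -0.0, -0.0]
force: [0.2, 0.4, -3.8]
grip_width: 0.686
grip_force: 65.4
```

```bash
python3 -c "
from h import *
go((.6328,-.0521,.0395))
d=cap('scene'); save(d,'s5')"
```

```text
t 33.95 tcp [ 0.6321 -0.0514  0.1766] az 84.59 tilt [-0.001   0.0001] j [ 0.43  0.63 -0.68  1.55  0.42  1.12 -0.43]
(0.6328, -0.0521, 0.0395) share total [-0.0012  0.0017  0.2743]
```

View pics/s5.png

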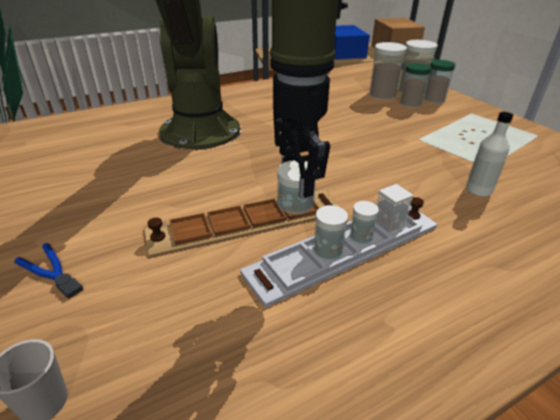

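Jar a stands upright in compartment 3 (331,233), and jar b is held upright at (294,187). I lower it into compartment 4.

>>> drive_tool(
  series=[
    {"dx": -0.001,"dy": 0.001,"dz": 0.03,"rx": 0,"ry": 0,"rz": 0},
    {"dx": 0,"dy": 0,"dz": 0.05,"rx": 0,"ry": 0,"rz": 0},
    {"dx": 0,"dy": 0,"dz": 0.06,"rx": 0,"ry": 0,"rz": 0},
    {"dx": 0,"dy": 0,"dz": 0.06,"rx": 0,"ry": 0,"rz": 0},
    {"dx": 0,"dy": 0,"dz": 0.04,"rx": 0,"ry": 0,"rz": 0},
    {"dx": 0,"dy": 0,"dz": 0.02,"rx": 0,"ry": 0,"rz": 0},
    {"dx": 0,"dy": 0,"dz": 0.008,"rx": 0,"ry": 0,"rz": 0},
    {"dx": 0,"dy": 0,"dz": 0.004,"rx": 0,"ry": 0,"rz": 0},
    {"dx": 0,"dy": 0,"dz": 0.002,"rx": 0,"ry": 0,"rz": 0},
    {"dx": 0,"dy": 0,"dz": 0,"rx": 0,"ry": 0,"rz": 0},
  ],
)

```text
t: 35.25
tool_pos: [0.6335, -0.0524, 0.0406]
tcp_rot: [0.74, 0.673, 0.0, 0.0]
force: [-0.2, 0.4, -2.6]
grip_width: 0.681
grip_force: 65.4
```

>>> drive_tool(
  series=[
    {"dx": 0,"dy": 0,"dz": 0.001,"rx": 0,"ry": 0,"rz": 0},
    {"dx": 0,"dy": 0,"dz": 0,"rx": 0,"ry": 0,"rz": 0},
  ],
)

```text
t: 35.5
tool_pos: [0.6332, -0.0525, 0.0397]
tcp_rot: [0.74, 0.673, 0.0, 0.0]
force: [-0.4, -0.5, -3.1]
grip_width: 0.682
grip_force: 65.4
```

>>> drive_tool(
  series=[
    {"dx": 0,"dy": 0,"dz": 0.001,"rx": 0,"ry": 0,"rz": 0},
    {"dx": 0,"dy": 0,"dz": 0,"rx": 0,"ry": 0,"rz": 0},
  ],
)

```text
t: 35.75
tool_pos: [0.6333, -0.0525, 0.0394]
tcp_rot: [0.74, 0.673, 0.0, 0.0]
force: [-1.9, 0.6, 1.5]
grip_width: 0.684
grip_force: 65.9
```

>>> drive_tool(
  series=[
    {"dx": 0,"dy": 0,"dz": 0,"rx": 0,"ry": 0,"rz": 0},
    {"dx": 0,"dy": 0,"dz": 0,"rx": 0,"ry": 0,"rz": 0},
    {"dx": 0,"dy": 0,"dz": 0,"rx": 0,"ry": 0,"rz": 0},
    {"dx": 0,"dy": 0,"dz": 0,"rx": 0,"ry": 0,"rz": 0},
    {"dx": 0,"dy": 0,"dz": 0,"rx": 0,"ry": 0,"rz": 0},
    {"dx": 0,"dy": 0,"dz": 0,"rx": 0,"ry": 0,"rz": 0},
  ],
  jaw=1,
)

```text
t: 36.5
tool_pos: [0.6332, -0.0524, 0.039]
tcp_rot: [0.74, 0.673, 0.0, -0.0]
force: [0.1, 0.5, -0.9]
grip_width: 1.002
grip_force: 0.0
```

>>> drive_tool(
  series=[
    {"dx": 0,"dy": 0,"dz": -0.03,"rx": 0,"ry": 0,"rz": 0},
    {"dx": 0,"dy": 0,"dz": -0.05,"rx": 0,"ry": 0,"rz": 0},
    {"dx": 0,"dy": 0,"dz": -0.07,"rx": 0,"ry": 0,"rz": 0},
    {"dx": 0,"dy": 0,"dz": -0.08,"rx": 0,"ry": 0,"rz": 0},
    {"dx": 0,"dy": 0,"dz": -0.08,"rx": 0,"ry": 0,"rz": 0},
    {"dx": -0.07,"dy": 0,"dz": -0.03,"rx": 0,"ry": 0,"rz": 0},
    {"dx": -0.1,"dy": 0,"dz": 0,"rx": 0,"ry": 0,"rz": 0},
    {"dx": -0.1,"dy": 0,"dz": 0,"rx": 0,"ry": 0,"rz": 0},
    {"dx": -0.07,"dy": 0,"dz": 0,"rx": 0,"ry": 0,"rz": 0},
    {"dx": 0,"dy": 0,"dz": 0,"rx": 0,"ry": 0,"rz": 0},
  ],
)

```text
t: 37.75
tool_pos: [0.616, -0.2261, 0.2095]
tcp_rot: [0.742, 0.67, -0.001, 0.001]
force: [0.1, 0.1, -0.4]
grip_width: 0.999
grip_force: 0.0
```

>>> drive_tool(
  series=[
    {"dx": 0,"dy": 0,"dz": 0,"rx": 0,"ry": 0,"rz": 0},
    {"dx": 0,"dy": 0,"dz": 0,"rx": 0,"ry": 0,"rz": 0},
  ],
)

```text
t: 38.0
tool_pos: [0.6174, -0.2198, 0.2097]
tcp_rot: [0.739, 0.674, 0.001, 0.0]
force: [0.6, 0.5, 0.7]
grip_width: 0.996
grip_force: 0.0
```

```bash
python3 -c "
from h import *
d=cap('top'); save(d,'t6'); save(cap('scene'),'s6'); P=cloud(d); Z=P[...,2]
c0=np.array([.6274,.0648]); y=np.array([-.0465,.9989]); x=np.array([.9989,.0465])
Q=P[...,:2]-c0; X=Q@x; Y=Q@y
for n,yc,h in (('c',.117,.092),('d',.039,.084),('a',-.039,.098),('b',-.117,.074)):
    m=(abs(Y-yc)<.037)&(abs(X)<.045)&(abs(Z-h)<.006)
    print(n,np.nanmedian(Z[m]).round(4),X[m].mean().round(4),(Y[m].mean()-yc).round(4),m.sum(),'ztilt',np.linalg.lstsq(np.c_[X[m],Y[m],X[m]*0+1],Z[m],rcond=None)[0][:2].round(3))
"
```

```text
c 0.0926 -0.0011 -0.0013 816 ztilt [0.005 0.011]
d 0.0846 -0.0002 0.001 615 ztilt [0.021 0.012]
a 0.0985 -0.0021 0.0006 947 ztilt [0.007 0.003]
b 0.0744 -0.0019 0.0002 991 ztilt [ 0.007 -0.004]
```

View pics/s6.png

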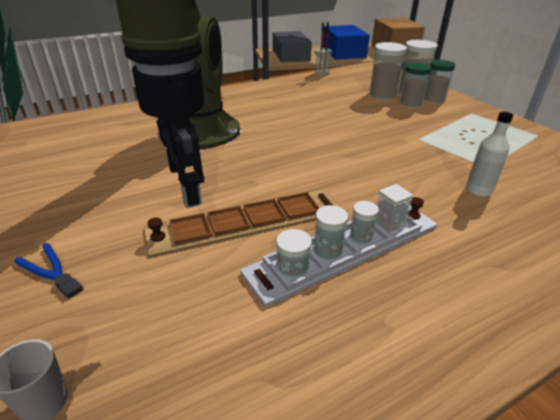

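All four jars stand upright in the rack in the right order: c (395,210), d (364,222), a (331,233), b (293,255). Each is within about 2 mm of its compartment centre and at the right height. The arm is clear, so I hand in the job.

```bash
python3 -c "
from bench import manip
print(manip.sign_off())"
```

```text
the job is handed in; nothing more can be done
None
```

The four jars are in the rack in the order c, d, a, b from its knob, upright and released within about 2 mm of their compartment centres; the job is handed in after about 38 s of robot time, but the hand-in call returned no verdict.

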